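# Spare bearing into the box, lid shut

## Robot

A 7-joint arm with a two-finger parallel gripper is mounted at the origin on a cart in front of the work surface, level with it; the furniture and walls round the work are solid. World frame = base frame: x ahead of the robot, y to its left, z up, the work surface at z = 0. Lengths are in m, angles in rad, forces in N, time in s.
With the tool pointing down it reaches from about 0.35 to 0.9 m from the base axis. Payload 7.2 kg.
Tool frame: the origin (TCP) lies midway between the tips of the shut fingers; the grasp point (between the pads) lies 19 mm behind it; z points along the fingers, y is the direction in which the jaws open and shut (so a half turn about z gives the same grasp; the last joint's range is limited). The gripper opens to 85 mm and grips with 20 to 120 N. Pads are 22 mm wide; open, the fingers measure 114 mm over their backs; the gripper's body (76 mm by 85 mm) begins 54 mm behind the grasp point. The pads swing forward as they close: fully open they stand 13 mm farther back than shut.
Start: joints at [1.138, 0.411, -0.013, 1.596, 0.006, 1.134, -0.082], TCP at [0.223, -0.584, 0.231] pointing down, gripper open.
Joint ranges: [-2.95, 2.95], [-0.29, 1.99], [-1.47, 1.44], [0.14, 2.54], [-1.03, 4.17], [0.13, 1.85], [-2.86, 2.86]. Speed limits (rad/s): [2.39, 2.39, 3.01, 3.01, 3.14, 3.14, 3.14].

## Interface

Orientations are given as a rotation vector (axis times angle).
In Python, from workcell import ctrl gives the robot as it stands. The module is installed in compiled form; this text tells all that it offers.
- The arm moves only by the tool play_rows, never from a script. Its argument "targets" is a list that holds one entry, the list of rows, each a list of 6 numbers: the shift along the tool's x, y, z in cm, then the turn, a rotation vector about the tool's x, y, z in degrees. A call has exactly 8 rows; each row shifts and turns the commanded pose from where the row before left it, along the tool's axes as they then stand; what a row does not reach is not made up. A row lasts 1/10 s, in which the tool goes at most 50 mm and 8.59 degrees, less where a joint would pass 70% of its speed; a pose out of reach is approached as far as the arm can. A call with a gripper value outside its range is refused whole. "claw" is the opening, from 0 (shut) to 1 (fully open), set as the call begins (left out, the last holds). The fingers move at their own pace and stop on an object; "grip_force" is the grip in N (left out, the last holds). Time passes only in rows, so rows that do not move let the fingers close, or fill a call up. It gives the time, the measured TCP pose, the force and the opening at its end, in the units of the state.
- ctrl.get_state(): the state, without advancing time (a new reading comes with each control period).
- ctrl.camera(name): name is "side" or "top" or "wrist"; returns (picture, depth): 384x512x3 uint8, red, green, blue; 384x512 float32, m along the optical axis (not along the pixel's ray), 0 where there is no reading.
- ctrl.calibration(name): a dict with "intrinsics" (3x3 intrinsics, pixels), "dist" ([k1, k2, p1, p2, k3] as OpenCV has them; the pictures are not rectified), "extrinsics" (4x4, takes a point from world to camera coordinates); the wrist camera has in their place "T_tool_cam" (4x4, takes a point from camera to tool coordinates, whose origin is the TCP and whose axes are the flange's). Camera axes: x right, y down, z forward; pixel columns grow to the right and rows downward; lengths in m; the calibration is good to about 2 mm. A picture is of the moment at which its call begins: read the wrist's pose just before it. calibration takes no time and is no camera call.
- ctrl.sign_off(): hands the job in, once; it reports no verdict.
The state is a dict: "time_s": time; "q": joint angles; "qvel": joint speeds; "joint_torque": joint torques, N m; "eef_pos": TCP position; "ee_rot": TCP orientation; "contact_force": force on the tool from outside, world axes, zero at the start; "wrist_torque": the same for the moment, N m; "width": finger opening in m.
Only numpy, scipy, OpenCV 4.12 (cv2) and the standard library are available. Lean on these libraries where they do the work, as an engineer would, in place of code of your own. Each camera call takes 0.05 s, during which the arm holds its last target.

## Task

Put the spare ball bearing into the free, wide compartment of the open metal spares box and let go of it, then close the box's hinged lid completely.

Things in the scene. Friction and masses are not known exactly. Their poses are not given: they have to be found in the camera images.
- bearing_center (a point): centre of the ball bearing: a flat bright steel ring with a dark gap inside and a bore, 40 mm across, 12 mm high, lying flat on a thin dark mat (mat top 2.5 mm above the table, this point 8.5 mm). Grip it across its 40 mm outside. Other parts (brass bush, black star knob, plain round plastic cap, turned steel die 44 mm across, 34 mm high) stand about it in changing places, centres 5 cm or more away
- case: dark metal box fixed to the table, 125 (its x) by 165 mm (its y), walls 44 mm high, 3 mm thick, as is the floor. Origin: centre of its underside, on the table; z up; front at -x, lid hinge along the +x side. A 37 mm high divider at y = +45 mm parts a narrow compartment (+y, three pins in it) from the free, wide one: y = -79 to +44 mm, x = -59 to +59 mm
- lid (a joint): hinge angle of the box's lid, rad: 0 = shut, flat on the box; 1.57 = upright; 1.75 = stop, leaning back. Starts at 1.6 to 1.74. Axis along the box's y at its x = +65.5 mm, z = 46.5 mm. Hinge friction holds the lid near upright; pushed forward from behind (from its +x side, a fingertip will do) to below about 1.2 it falls shut slowly, in two or three seconds, by its own weight
- lid_edge (a point): middle of the lid's free edge, 130 mm from the hinge axis; about 0.175 m above the table while open, 46.5 mm when shut. The lid is a dark metal plate, 169 mm wide along the hinge, 4 mm thick, 0.15 kg; at this point a steel pull tab, 36 mm wide, sticks out 11 mm beyond the edge
Things that resemble listed ones, but are neither listed nor needed, are in the scene too. Several things look just like the part that bears bearing_center: the one meant starts farthest from the robot's base.

How it is judged:
By the outcome, as a careful person would: the job done as asked, in the order asked, and still so for the second after the job is handed in, with the robot touching nothing.
It also fails if it takes over 48 s, if anything falls off the work surface, if the arm or the gripper's body presses on something with over 40 N, if the wrist force passes 120 N, or if a joint passes its speed limit or range.

## Working session

There is one attempt and no reset: what is moved stays moved. The work goes in short steps, Python scripts to look and compute and a tool call to move; the robot and the scene stay as the last step left them, time stands still between calls to the robot, and variables do not carry over. Pictures are saved under pics/ and viewed, and the job is handed in when it is done.

Besides the shell and the picture viewer there is one more tool, called by a JSON object that holds its "method" and its "body", one argument or row to a line. play_rows: Moves the arm, as the interface text tells. Its arguments: {"type":"object","properties":{"targets":{"type":"array","items":{"type":"array","items":{"type":"array","items":{"type":"number"}}}},"claw":{"type":"number"},"grip_force":{"type":"number"}},"required":["targets"]}

```bash
mkdir -p pics; cat > h.py <<'E'
import numpy as np, cv2
from scipy.spatial.transform import Rotation as R
from workcell import ctrl
def snap(n,tag):
    s=ctrl.get_state(); p,d=ctrl.camera(n)
    cv2.imwrite(f'pics/{tag}.png',p[:,:,::-1]); np.savez(f'pics/{tag}.npz',p=p,d=d,pos=s['eef_pos'],rot=s['ee_rot'],n=n)
def load(tag):
    z=np.load(f'pics/{tag}.npz'); return z['p'],z['d'],z
def cam(tag):
    _,_,z=load(tag); n=str(z['n']); c=ctrl.calibration(n)
    K=np.array(c['intrinsics']);D=np.array(c['dist'])
    if n=='wrist':
        T=np.eye(4);T[:3,:3]=R.from_rotvec(z['rot']).as_matrix();T[:3,3]=z['pos']
        Twc=T@np.array(c['T_tool_cam'])
    else: Twc=np.linalg.inv(np.array(c['extrinsics']))
    return K,D,Twc
def px(tag,u,v,zp=None):
    "world point from depth, or on plane z=zp"
    K,D,T=cam(tag); _,d,_=load(tag)
    n=cv2.undistortPoints(np.array([[[u,v]]],float),K,D)[0,0]
    r=np.array([n[0],n[1],1.])
    if zp is None: 
        return T[:3,:3]@(r*d[int(round(v)),int(round(u))])+T[:3,3]
    w=T[:3,:3]@r; return T[:3,3]+w*(zp-T[2,3])/w[2]
def proj(tag,P):
    K,D,T=cam(tag); Ti=np.linalg.inv(T); rv,_=cv2.Rodrigues(Ti[:3,:3])
    return cv2.projectPoints(np.array(P,float).reshape(-1,3),rv,Ti[:3,3],K,D)[0][:,0]
def crop(tag,u0,v0,u1,v1,k,out):
    p,_,_=load(tag); c=p[v0:v1,u0:u1,::-1]
    cv2.imwrite(f'pics/{out}.png',cv2.resize(c,None,fx=k,fy=k,interpolation=cv2.INTER_CUBIC))
E
python3 - <<'E'
from h import *
s=ctrl.get_state(); print({k:np.round(v,3) for k,v in s.items()})
for n in('top','side','wrist'): snap(n,n+'0')
for n in('top','side'):
    print(n,np.round(cam(n+'0')[2],3))
E
```

```text
{'time_s': np.float64(0.0), 'q': array([ 1.138,  0.412, -0.013,  1.597,  0.006,  1.134, -0.082]), 'qvel': array([-0.   ,  0.001,  0.001, -0.001,  0.001, -0.001,  0.   ]), 'joint_torque': array([ 1.0000e-03, -6.0061e+01,  6.8300e-01, -2.9941e+01,  1.4000e-02,
        1.1000e-02,  0.0000e+00]), 'eef_pos': array([ 0.223, -0.583,  0.23 ]), 'ee_rot': array([-3.088e+00, -5.700e-01,  1.000e-03]), 'contact_force': array([-0.821, -0.014, -1.315]), 'wrist_torque': array([-0.007, -0.017, -0.001]), 'width': np.float64(0.085)}
top [[-0.018 -0.996  0.082  0.488]
 [-1.     0.016 -0.027 -0.006]
 [ 0.026 -0.083 -0.996  1.206]
 [ 0.     0.     0.     1.   ]]
side [[ 0.999 -0.036  0.02   0.561]
 [-0.039 -0.678  0.734 -0.643]
 [-0.013 -0.734 -0.679  0.643]
 [ 0.     0.     0.     1.   ]]
```

View pics/top0.png

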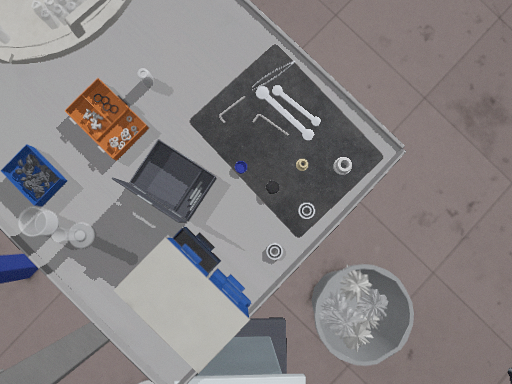

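View pics/side0.png

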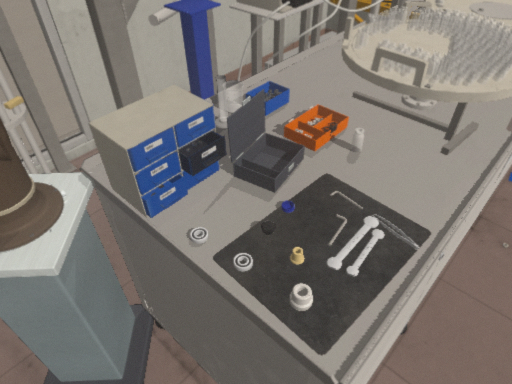

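View pics/wrist0.png

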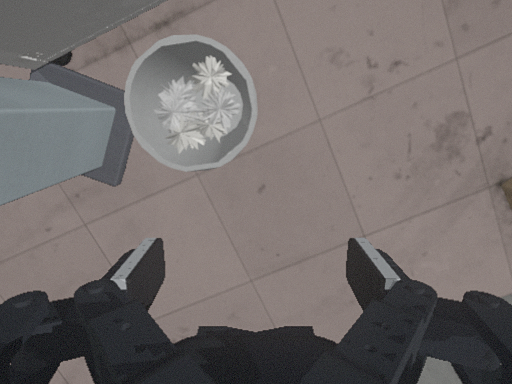

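The top view shows ring-like things at (307,211), (275,252) and (343,165, tall, so the die). I'll enlarge these and measure them.

```bash
python3 - <<'E'
from h import *
crop('top0',220,130,390,270,4,'c1'); crop('side0',170,190,340,320,4,'c2'); crop('top0',105,130,235,235,6,'c3')
for u,v in [(307,211),(275,252),(343,165),(302,164),(273,187)]:
    a=px('top0',u,v,0.0145); b=px('top0',u,v); print(u,v,np.round(a,4),np.round(b,4),np.hypot(a[0],a[1]).round(3))
for u,v in [(243,262),(198,235)]: 
    a=px('side0',u,v,0.0145);print('side',u,v,np.round(a,4),np.round(px('side0',u,v),4))
E
```

```text
307 211 [ 0.5465 -0.1715  0.0145] [ 0.5471 -0.1731  0.0033] 0.573
275 252 [ 0.4493 -0.0917  0.0145] [ 0.4487 -0.093  -0.0024] 0.459
343 165 [ 0.6578 -0.2634  0.0145] [ 0.6591 -0.2653  0.0054] 0.709
302 164 [ 0.6615 -0.1624  0.0145] [ 6.636e-01 -1.643e-01  5.000e-04] 0.681
273 187 [ 0.6062 -0.0903  0.0145] [ 0.605  -0.0894  0.0267] 0.613
side 243 262 [ 0.5496 -0.1767  0.0145] [ 0.5494 -0.1676  0.0023]
side 198 235 [ 0.4518 -0.099   0.0145] [ 4.492e-01 -8.610e-02 -4.000e-04]
```

View pics/c1.png

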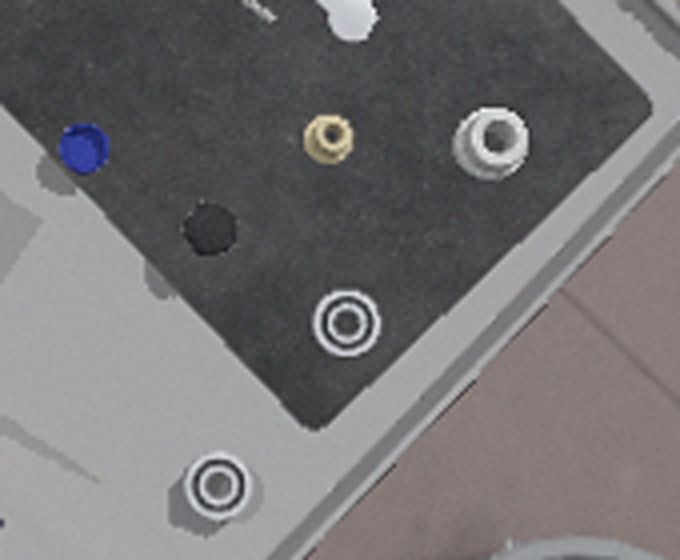

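View pics/c2.png

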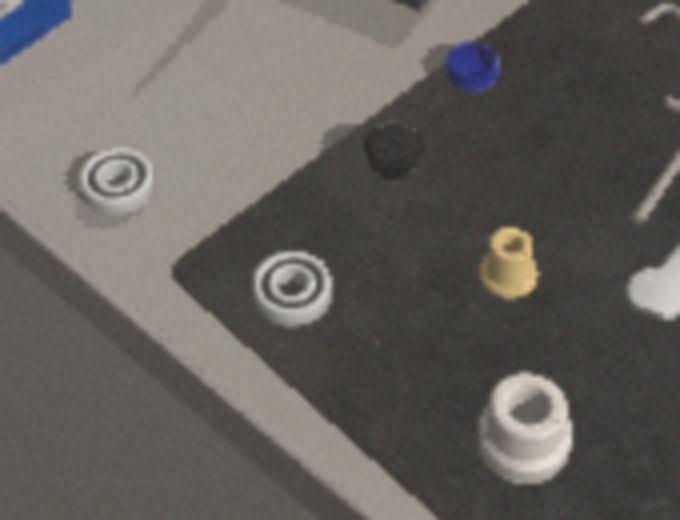

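View pics/c3.png

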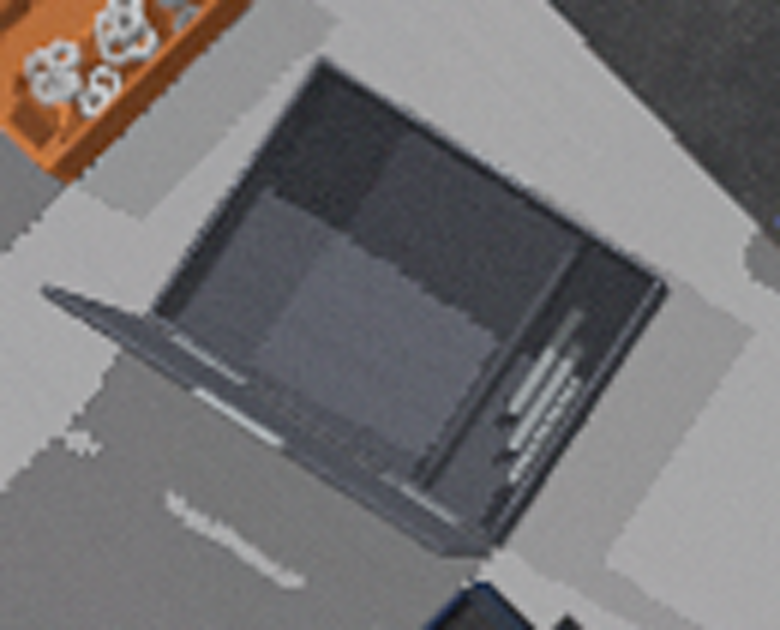

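(307,211) and (275,252) are the two bearing lookalikes. The first lies on the mat and is the farther from the base (0.573 m against 0.459 m), so it is the one meant. The crop shows it as a flat ring. The die at (343,165) is too tall. Next is the box pose.

```bash
cat > box.py <<'E'
from h import *
from scipy.optimize import least_squares
def top(a,b): return ((a+.5)/6-.5+105,(b+.5)/6-.5+130)
# outer rim corners z=.044: front(-x),-y ; front,+y
B=lambda p,P:(np.array([p[0],p[1],0])+P@np.array([[np.cos(p[2]),np.sin(p[2]),0],[-np.sin(p[2]),np.cos(p[2]),0],[0,0,1]]))
E
python3 - <<'E'
from box import *
for n,c in dict(fm=(320,60),fp=(667,287),hp=(492,550)).items():
    print(n,px('top0',*top(*c),zp=.044).round(4))
crop('side0',215,85,315,195,6,'c4')
E
```

```text
fm [0.7209 0.1833 0.044 ]
fp [0.6281 0.0468 0.044 ]
hp [0.5258 0.1164 0.044 ]
```

View pics/c4.png

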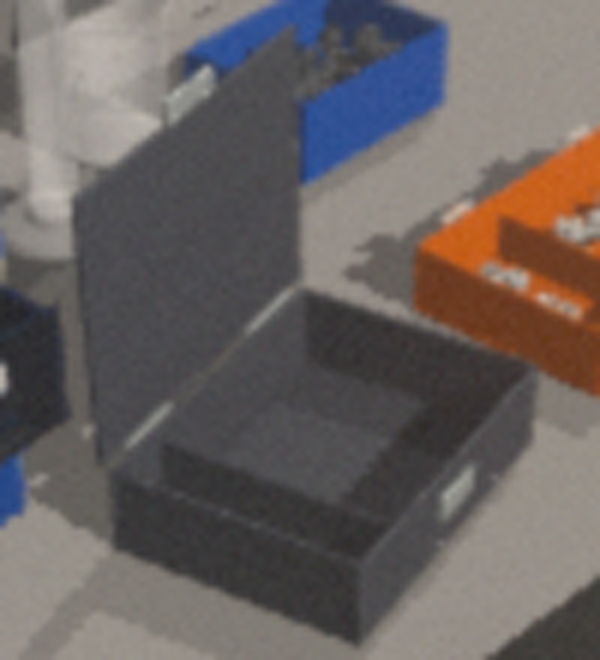

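```bash
python3 - <<'E'
from box import *
S=lambda a,b:((a+.5)/6-.5+215,(b+.5)/6-.5+85)
P=np.array([[-.0625,-.0825,.044],[-.0625,.0825,.044],[.0625,.0825,.044]])
ot=np.array([top(320,60),top(667,287),top(492,550)])
Ps=np.array([[-.0625,.0825,.044],[-.0625,-.0825,.044],[.0625,-.0825,.044],[-.0625,.0825,0]])
os_=np.array([S(362,558),S(537,373),S(300,290),S(360,643)])
f=lambda p:np.r_[(proj('top0',B(p,P))-ot).ravel(),(proj('side0',B(p,Ps))-os_).ravel()]
p0=[.62,.15,np.arctan2(.55,-.83)]
r=least_squares(f,p0,x_scale=[.01,.01,.1]);print(r.x.round(4),f(r.x).round(2))
for g,n in((lambda p:f(p)[:6],'top'),(lambda p:f(p)[6:],'side')):
    q=least_squares(g,p0).x; print(n,q.round(4))
np.save('box.npy',r.x); p=r.x
for n,q in dict(wide=[0,-.0175,.003],edge=[.0655,0,.1765],edgeb=[.09,0,.17],beh=[.11,0,.15]).items(): print(n,B(p,np.array([q])).round(4))
# lid angle: project lid tab for angles
for th in (1.6,1.67,1.74):
  L=[[.0655-.141*np.cos(th),y,.0465+.141*np.sin(th)] for y in(-.018,.018)]
  print(th,((proj('side0',B(p,np.array(L)))-[215,85]+.5)*6).round(), ((proj('top0',B(p,np.array(L)))-[105,130]+.5)*6).round())
# bearing refinement
a=[px('top0',(347+.5)/4-.5+220,(323+.5)/4-.5+130,.0145),px('side0',(293.5)/4-.5+170,(281.5)/4-.5+190,.0145)]
print(np.round(a,4))
E
```

```text
[0.625  0.1495 2.5475] [ 0.18 -0.82  0.24 -1.02  0.1  -0.51 -0.94  1.38 -0.24 -1.84 -0.33 -1.18
 -1.04  0.4 ]
top [0.6231 0.15   2.5472]
side [0.6265 0.1487 2.5506]
wide [[0.6347 0.164  0.003 ]]
edge [[0.5707 0.1862 0.1765]]
edgeb [[0.5504 0.1999 0.17  ]]
beh [[0.5338 0.2111 0.15  ]]
1.6 [[207.  63.]
 [160. 100.]] [[195. 392.]
 [281. 449.]]
1.67 [[187.  58.]
 [140.  95.]] [[179. 416.]
 [266. 473.]]
1.74 [[168.  55.]
 [120.  92.]] [[164. 440.]
 [251. 497.]]
[[ 0.5481 -0.17    0.0145]
 [ 0.5495 -0.1713  0.0145]]
```

```bash
python3 - <<'E'
from h import *
print(np.round(ctrl.calibration('wrist')['T_tool_cam'],3))
p,d,_=load('top0')
def hm(us,vs):
    for v in vs: print(v,[tuple((px('top0',u,v)*100).round().astype(int)) for u in us])
print('rail');hm(range(310,345,6),[228])
print('cabinet');hm(range(120,260,20),range(220,380,20))
print('lampish');hm([20,35,60,80,95,130],[205,220,235,250])
E
```

```text
[[-0.    -0.964 -0.267  0.068]
 [ 1.    -0.    -0.001 -0.   ]
 [ 0.001 -0.267  0.964 -0.142]
 [ 0.     0.     0.     1.   ]]
rail
228 [(np.int64(51), np.int64(-18), np.int64(0)), (np.int64(51), np.int64(-19), np.int64(0)), (np.int64(50), np.int64(-21), np.int64(0)), (np.int64(50), np.int64(-22), np.int64(1)), (np.int64(50), np.int64(-23), np.int64(3)), (np.int64(51), np.int64(-42), np.int64(-81))]
cabinet
220 [(np.int64(53), np.int64(28), np.int64(-1)), (np.int64(53), np.int64(23), np.int64(0)), (np.int64(53), np.int64(19), np.int64(0)), (np.int64(53), np.int64(12), np.int64(14)), (np.int64(53), np.int64(9), np.int64(0)), (np.int64(53), np.int64(4), np.int64(0)), (np.int64(53), np.int64(-1), np.int64(1))]
240 [(np.int64(48), np.int64(28), np.int64(0)), (np.int64(48), np.int64(24), np.int64(-1)), (np.int64(48), np.int64(19), np.int64(0)), (np.int64(48), np.int64(13), np.int64(7)), (np.int64(48), np.int64(8), np.int64(9)), (np.int64(48), np.int64(4), np.int64(0)), (np.int64(48), np.int64(-1), np.int64(0))]
260 [(np.int64(44), np.int64(28), np.int64(0)), (np.int64(44), np.int64(23), np.
[... 2134 characters left out ...]
(np.int64(53), np.int64(43), np.int64(0)), (np.int64(53), np.int64(38), np.int64(0)), (np.int64(53), np.int64(34), np.int64(0)), (np.int64(53), np.int64(26), np.int64(0))]
235 [(np.int64(50), np.int64(53), np.int64(0)), (np.int64(50), np.int64(46), np.int64(9)), (np.int64(50), np.int64(39), np.int64(11)), (np.int64(50), np.int64(36), np.int64(5)), (np.int64(50), np.int64(35), np.int64(0)), (np.int64(50), np.int64(26), np.int64(0))]
250 [(np.int64(45), np.int64(89), np.int64(-82)), (np.int64(46), np.int64(49), np.int64(0)), (np.int64(46), np.int64(43), np.int64(1)), (np.int64(46), np.int64(38), np.int64(0)), (np.int64(46), np.int64(35), np.int64(0)), (np.int64(46), np.int64(26), np.int64(0))]
```

Everything agrees: the bearing from the two cameras matches within 2 mm, the box size fits, and the lid is at about 1.6. I'll move toward the bearing.

{"method": "play_rows", "body": {
  "targets": [
    [[4,-2.4,0,0,0,0],[4,-2.4,0,0,0,0],[4,-2.4,0,0,0,0],[4,-2.4,0,0,0,0],[4,-2.4,0,0,0,0],[4,-2.4,0,0,0,0],[4,-2.4,0,0,0,0],[4,-2.4,0,0,0,0]]
  ],
  "claw": 1
}}

```text
time_s: 0.95
eef_pos: [0.4541, -0.2887, 0.2313]
ee_rot: [3.089, 0.57, -0.0]
contact_force: [0.7, -0.6, 0.2]
width: 0.0853
```

```bash
cat >> h.py <<'E'
def go(target,az=None,quiet=False):
    "shift in tool cm to target; az: desired azimuth of tool x -> turn about tool z (deg), applied after shift"
    s=ctrl.get_state(); M=R.from_rotvec(s['ee_rot']).as_matrix(); e=M.T@(np.array(target)-s['eef_pos'])*100
    a=np.degrees(np.arctan2(M[1,0],M[0,0]))
    print('t',round(float(s['time_s']),2),'pos',np.round(s['eef_pos'],4),'az',a.round(2),'zax',M[:,2].round(3),'F',np.round(s['contact_force'],1),'w',round(float(s['width']),4),'shift cm',e.round(2))
    if az is not None: print('turn tool z deg',round(-(az-a),2))
E
python3 -c "
from h import *
go([.549,-.1705,.15])"
```

```text
t 0.95 pos [ 0.4541 -0.2887  0.2313] az 20.89 zax [-0. -0. -1.] F [ 0.7 -0.6  0.2] w 0.0853 shift cm [13.08 -7.66  8.13]
```

{"method": "play_rows", "body": {
  "targets": [
    [[3,-1.7,1,0,0,0],[3,-1.7,1.5,0,0,0],[3,-1.7,1.5,0,0,0],[2.5,-1.5,1.5,0,0,0],[1.5,-1,1.5,0,0,0],[0,0,1,0,0,0],[0,0,0,0,0,0],[0,0,0,0,0,0]]
  ]
}}

```text
time_s: 1.75
eef_pos: [0.547, -0.1744, 0.1514]
ee_rot: [3.089, 0.567, -0.001]
contact_force: [-0.0, 0.3, 0.4]
width: 0.0855
```

```bash
python3 -c "
from h import *
snap('wrist','w1'); go([.549,-.1705,.15]); print(proj('w1',[.549,-.1705,.0145]))"
```

```text
t 1.8 pos [ 0.5473 -0.1745  0.1518] az 20.79 zax [ 0.    -0.001 -1.   ] F [-0.2 -0.2  1.1] w 0.0852 shift cm [ 0.3  -0.32  0.18]
[[252.24378595 177.53768214]]
```

View pics/w1.png

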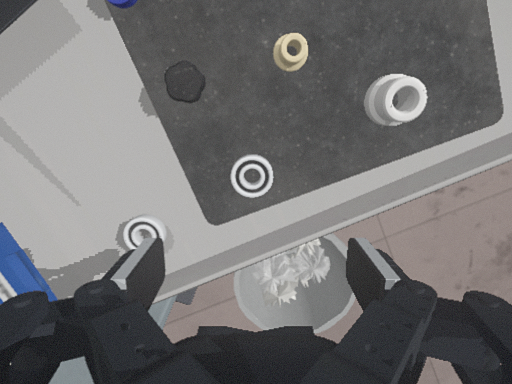

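The wrist picture shows the target ring at (252,176), where the prediction was (252,178). The other bearing is at (145,235), left of it. I'll descend and grip.

{"method": "play_rows", "body": {
  "targets": [
    [[0.3,-0.3,2.8,0,0,0],[0,0,3,0,0,0],[0,0,3,0,0,0],[0,0,3,0,0,0],[0,0,2,0,0,0],[0,0,1,0,0,0],[0,0,0,0,0,0],[0,0,0,0,0,0]]
  ]
}}

```text
time_s: 2.6
eef_pos: [0.5501, -0.1697, 0.0044]
ee_rot: [3.089, 0.569, 0.002]
contact_force: [0.6, 0.3, 0.2]
width: 0.0853
```

```bash
python3 -c "
from h import *
go([.549,-.1705,.004]);print(px('w1',252,176.5,.0145))"
```

```text
t 2.6 pos [ 0.5501 -0.1697  0.0044] az 20.87 zax [ 0.001 -0.001 -1.   ] F [0.6 0.3 0.2] w 0.0853 shift cm [-0.13  0.03  0.04]
[ 0.54985517 -0.16993383  0.0145    ]
```

{"method": "play_rows", "body": {
  "targets": [
    [[0,0,0,0,0,0],[0,0,0,0,0,0],[0,0,0,0,0,0],[0,0,0,0,0,0],[0,0,0,0,0,0],[0,0,0,0,0,0],[0,0,0,0,0,0],[0,0,0,0,0,0]]
  ],
  "claw": 0,
  "grip_force": 40
}}

```text
time_s: 3.4
eef_pos: [0.5499, -0.1693, 0.0043]
ee_rot: [3.089, 0.57, 0.001]
contact_force: [-1.3, 1.0, 6.7]
width: 0.0375
```

{"method": "play_rows", "body": {
  "targets": [
    [[0,0,-0.5,0,0,0],[0,0,-1.5,0,0,0],[0,0,-2.5,0,0,0],[0,0,-3,0,0,0],[0,0,-3,0,0,0],[0,0,-2.5,0,0,0],[0,0,-1,0,0,0],[0,0,0,0,0,0]]
  ]
}}

```text
time_s: 4.2
eef_pos: [0.5503, -0.1693, 0.1452]
ee_rot: [3.088, 0.569, 0.005]
contact_force: [0.2, -0.2, -1.0]
width: 0.037
```

```bash
python3 -c "
from h import *
snap('wrist','w2'); snap('side','s2'); crop('s2',170,160,340,320,4,'s2c');p=np.load('box.npy')
from box import B
t=B(p,np.array([[-.006,-.0175,.17]]))[0];print(t);go(t,az=-34)"
```

```text
[0.6397207  0.16067973 0.17      ]
t 4.3 pos [ 0.5489 -0.169   0.1426] az 20.9 zax [-0.001  0.    -1.   ] F [ 0.4 -1.  -1.4] w 0.0371 shift cm [ 20.25 -27.56  -2.74]
turn tool z deg 54.9
```

View pics/w2.png

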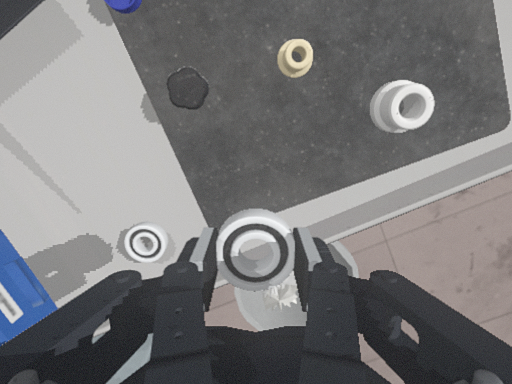

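View pics/s2c.png

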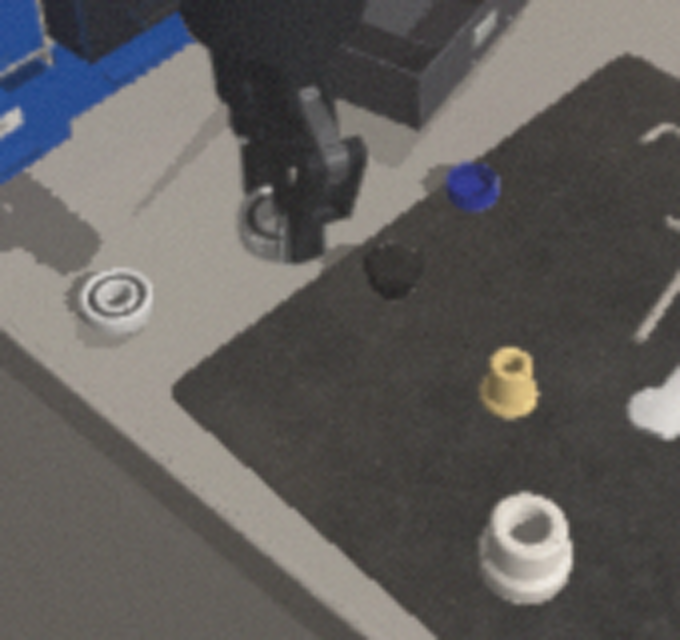

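The bearing is held; its spot on the mat at (210,290) of the side crop is empty. I'll carry it to above the box.

{"method": "play_rows", "body": {
  "targets": [
    [[1,-1.4,-0.7,0,0,0],[2.5,-3.4,-0.7,0,0,0],[3,-4,-0.7,0,0,0],[3,-4,-0.6,0,0,0],[3,-4,0,0,0,0],[3,-4,0,0,0,0],[2.7,-3.8,0,0,0,0],[2,-2.9,0,0,0,0]]
  ]
}}

```text
time_s: 5.1
eef_pos: [0.6389, 0.1644, 0.1689]
ee_rot: [-3.087, -0.575, 0.003]
contact_force: [0.1, 0.2, -2.0]
width: 0.037
```

{"method": "play_rows", "body": {
  "targets": [
    [[0,0,0,0,0,7.5],[0,0,0,0,0,7.9],[0,0,0,0,0,7.9],[0,0,0,0,0,7.9],[0,0,0,0,0,7.9],[0,0,0,0,0,7.9],[0,0,0,0,0,7.9],[0,0,0,0,0,0]]
  ]
}}

```text
time_s: 5.9
eef_pos: [0.6388, 0.1605, 0.1689]
ee_rot: [3.003, -0.919, -0.003]
contact_force: [0.0, -0.3, -1.0]
width: 0.037
```

```bash
python3 -c "
from h import *
snap('wrist','w3');go([.6397,.1607,.05],az=-34)"
```

```text
t 5.95 pos [0.639  0.1603 0.1691] az -33.76 zax [-0.002 -0.    -1.   ] F [ 0.3 -0.2 -0.8] w 0.0372 shift cm [ 0.05 -0.09 11.91]
turn tool z deg 0.24
```

View pics/w3.png

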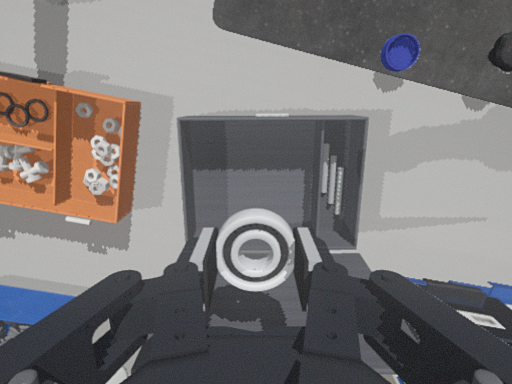

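```bash
python3 -c "
from box import *
p=np.load('box.npy')
print(proj('w3',B(p,np.array([[-.0625,-.0825,.044],[-.0625,.0825,.044],[.0625,.0825,.044],[-.0625,.045,.037]]))).round(1))"
```

```text
[[178.9 118.5]
 [372.2 118.4]
 [358.8 251.5]
 [326.3 118.1]]
```

{"method": "play_rows", "body": {
  "targets": [
    [[0,0,1.5,0,0,0],[0,0,2.5,0,0,0],[0,0,2.5,0,0,0],[0,0,2,0,0,0],[0,0,1.5,0,0,0],[0,0,0.5,0,0,0],[0,0,0,0,0,0],[0,0,0,0,0,0]]
  ]
}}

```text
time_s: 6.75
eef_pos: [0.6404, 0.1592, 0.0659]
ee_rot: [-3.004, 0.918, -0.002]
contact_force: [-0.6, -0.1, -0.6]
width: 0.037
```

The box fit agrees with the wrist view within about 3 mm. I'll lower the bearing to just above the floor.

{"method": "play_rows", "body": {
  "targets": [
    [[0,0,1,0,0,0],[0,0,1.2,0,0,0],[0,0,1.2,0,0,0],[0,0,1,0,0,0],[0,0,0.7,0,0,0],[0,0,0.5,0,0,0],[0,0,0,0,0,0],[0,0,0,0,0,0]]
  ]
}}

```text
time_s: 7.55
eef_pos: [0.64, 0.1591, 0.0093]
ee_rot: [-3.004, 0.918, -0.0]
contact_force: [0.5, -0.3, -0.6]
width: 0.0369
```

{"method": "play_rows", "body": {
  "targets": [
    [[0,0,0.1,0,0,0],[0,0,0.1,0,0,0],[0,0,0.1,0,0,0],[0,0,0,0,0,0],[0,0,0,0,0,0],[0,0,0,0,0,0],[0,0,0,0,0,0],[0,0,0,0,0,0]]
  ]
}}

```text
time_s: 8.35
eef_pos: [0.6399, 0.1591, 0.0062]
ee_rot: [-3.004, 0.919, -0.0]
contact_force: [-0.3, 0.8, -0.2]
width: 0.0375
```

{"method": "play_rows", "body": {
  "targets": [
    [[0,0,0,0,0,0],[0,0,0,0,0,0],[0,0,0,0,0,0],[0,0,0,0,0,0],[0,0,0,0,0,0],[0,0,0,0,0,0],[0,0,0,0,0,0],[0,0,0,0,0,0]]
  ],
  "claw": 0.72
}}

```text
time_s: 9.15
eef_pos: [0.6398, 0.1591, 0.0062]
ee_rot: [3.004, -0.918, -0.0]
contact_force: [0.7, -0.6, 0.2]
width: 0.0613
```

{"method": "play_rows", "body": {
  "targets": [
    [[0,0,-1,0,0,0],[0,0,-2,0,0,0],[0,0,-3,0,0,0],[0,0,-3,0,0,0],[0,0,-4,0,0,0],[0,0,-4,0,0,0],[0,0,-3,0,0,0],[0,0,0,0,0,0]]
  ]
}}

```text
time_s: 9.95
eef_pos: [0.6423, 0.1598, 0.2127]
ee_rot: [-2.999, 0.917, -0.012]
contact_force: [0.2, 0.5, 0.6]
width: 0.0609
```

```bash
python3 -c "
from h import *
from box import B
snap('wrist','w4');snap('side','s4');crop('s4',190,60,330,195,5,'s4c');p=np.load('box.npy')
for q in([.0655,0,.2],[.115,0,.2],[.115,0,.13],[.115,-.04,.2]):
  t=B(p,np.array([q],float))[0];print(q,t.round(4));go(t)"
```

```text
[0.0655, 0, 0.2] [0.5707 0.1862 0.2   ]
t 10.05 pos [0.6401 0.1591 0.2076] az -34.0 zax [ 0.002  0.001 -1.   ] F [-0.3 -0.6 -0.5] w 0.0615 shift cm [-7.27  1.64  0.75]
[0.115, 0, 0.2] [0.5297 0.2139 0.2   ]
t 10.05 pos [0.6401 0.1591 0.2076] az -34.0 zax [ 0.002  0.001 -1.   ] F [-0.3 -0.6 -0.5] w 0.0615 shift cm [-12.22   1.63   0.74]
[0.115, 0, 0.13] [0.5297 0.2139 0.13  ]
t 10.05 pos [0.6401 0.1591 0.2076] az -34.0 zax [ 0.002  0.001 -1.   ] F [-0.3 -0.6 -0.5] w 0.0615 shift cm [-12.23   1.65   7.74]
[0.115, -0.04, 0.2] [0.552  0.2471 0.2   ]
t 10.05 pos [0.6401 0.1591 0.2076] az -34.0 zax [ 0.002  0.001 -1.   ] F [-0.3 -0.6 -0.5] w 0.0615 shift cm [-12.21  -2.37   0.75]
```

View pics/w4.png

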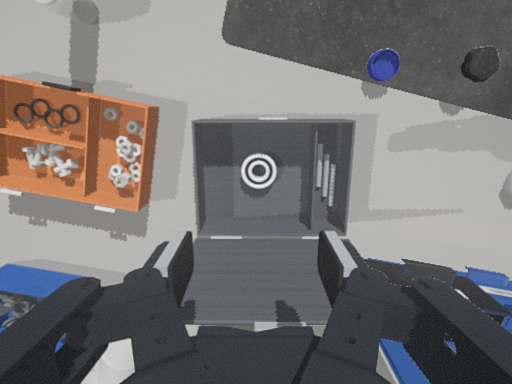

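View pics/s4c.png

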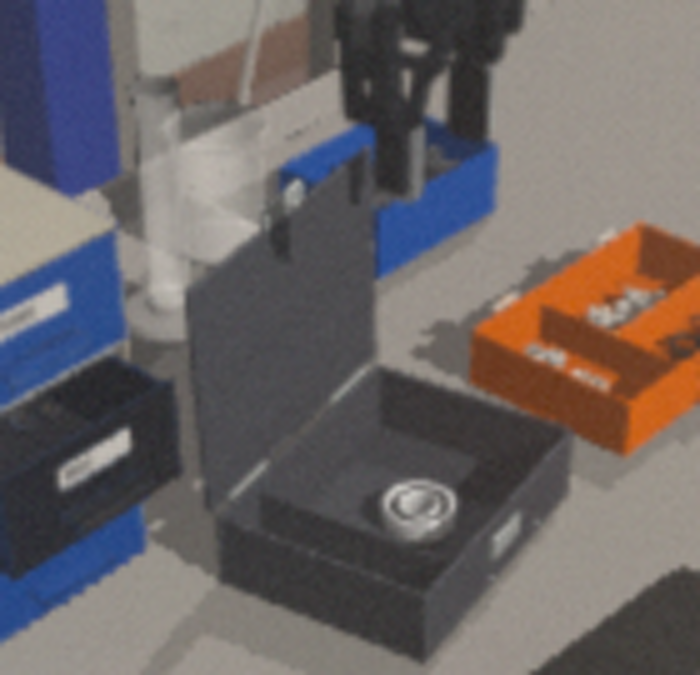

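The bearing lies flat in the wide compartment at (259,171) in the wrist view, released. Now I'll go over the lid to behind it, with the fingers shut.

{"method": "play_rows", "body": {
  "targets": [
    [[0,0,-3,0,0,0],[0,0,-3,0,0,0],[-2,0,0,0,0,0],[-3,0,0,0,0,0],[-3,0,0,0,0,0],[-3,0,0,0,0,0],[-3,0,0,0,0,0],[-1,0,0,0,0,0]]
  ],
  "claw": 0
}}

```text
time_s: 10.85
eef_pos: [0.5122, 0.245, 0.265]
ee_rot: [3.005, -0.912, -0.005]
contact_force: [-0.4, 0.0, 0.4]
width: 0.0003
```

{"method": "play_rows", "body": {
  "targets": [
    [[0,0,0,0,0,0],[0,0,1,0,0,0],[0,0,2,0,0,0],[0,0,3,0,0,0],[0,0,3,0,0,0],[0,0,2,0,0,0],[0,0,1,0,0,0],[0,0,0,0,0,0]]
  ]
}}

```text
time_s: 11.65
eef_pos: [0.5154, 0.2415, 0.1441]
ee_rot: [3.001, -0.92, -0.003]
contact_force: [1.1, -0.5, -0.0]
width: 0.0002
```

```bash
python3 -c "
from h import *
from box import B
snap('side','s5');crop('s5',170,60,330,195,5,'s5c');p=np.load('box.npy')
go(B(p,np.array([[0.015,-.0165,.14]]))[0])"
```

```text
t 11.7 pos [0.5159 0.2421 0.1455] az -34.07 zax [-0.001 -0.001 -1.   ] F [-0.6 -0.9  0.1] w -0.0001 shift cm [12.72 -0.09  0.55]
```

View pics/s5c.png

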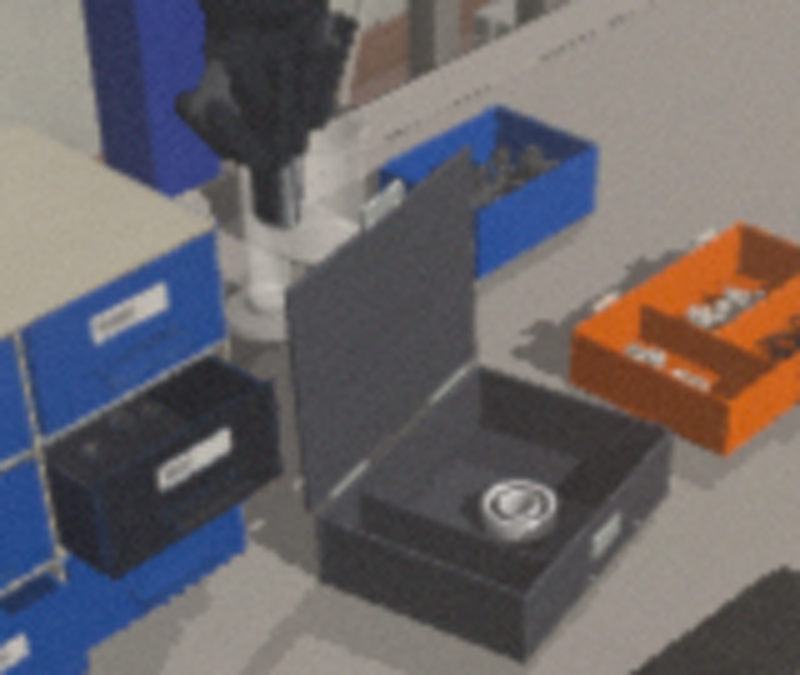

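The shut fingers are behind the lid, clear of everything. Pushing forward.

{"method": "play_rows", "body": {
  "targets": [
    [[1,0,0.3,0,0,0],[2,0,0.2,0,0,0],[2,0,0,0,0,0],[1,0,0,0,0,0],[0.8,0,0,0,0,0],[0.8,0,0,0,0,0],[0.8,0,0,0,0,0],[0.8,0,0,0,0,0]]
  ]
}}

```text
time_s: 12.5
eef_pos: [0.5919, 0.1916, 0.1412]
ee_rot: [-3.005, 0.917, 0.0]
contact_force: [-0.2, -0.2, -0.3]
width: -0.0004
```

{"method": "play_rows", "body": {
  "targets": [
    [[0.8,0,0,0,0,0],[0.8,0,0,0,0,0],[0.8,0,0,0,0,0],[0.8,0,0,0,0,0],[0.8,0,0,0,0,0],[0.8,0,0,0,0,0],[0.5,0,0,0,0,0],[0,0,0,0,0,0]]
  ]
}}

```text
time_s: 13.3
eef_pos: [0.6363, 0.161, 0.1411]
ee_rot: [3.004, -0.92, 0.0]
contact_force: [-0.8, -0.1, -0.1]
width: 0.0
```

```bash
python3 -c "
from h import *
from box import B
snap('side','s6');crop('s6',170,60,330,195,5,'s6c');p=np.load('box.npy')
go(B(p,np.array([[0.015,-.0165,.14]]))[0])"
```

```text
t 13.35 pos [0.6358 0.1616 0.1411] az -34.03 zax [-0. -0. -1.] F [-0.2 -0.7  0.1] w 0.0001 shift cm [-1.73 -0.04  0.11]
```

View pics/s6c.png

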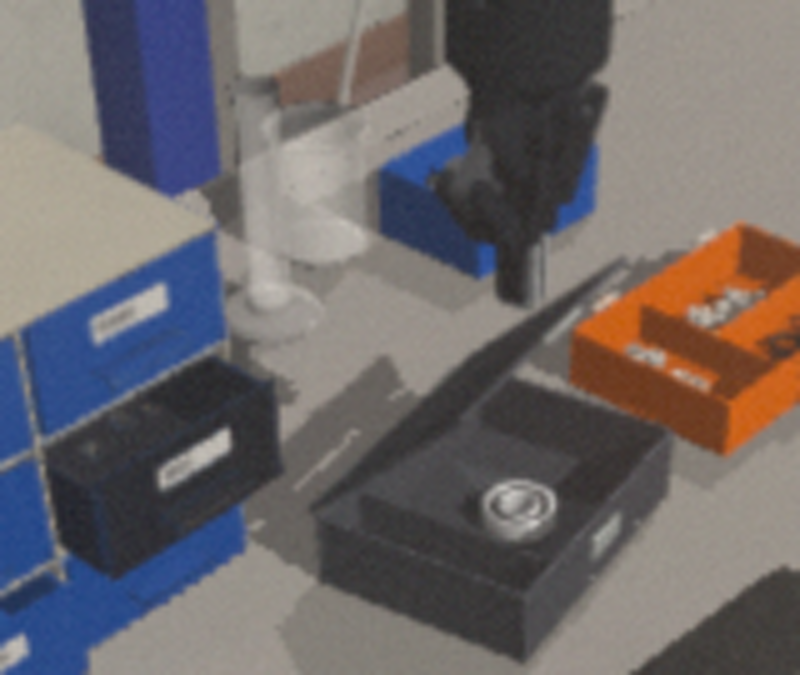

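The lid is past the tipping point and falling. I'll raise the hand and wait about 3 s.

{"method": "play_rows", "body": {
  "targets": [
    [[0,0,-1,0,0,0],[0,0,-2,0,0,0],[0,0,-3,0,0,0],[0,0,-3,0,0,0],[0,0,-3,0,0,0],[0,0,-2,0,0,0],[0,0,0,0,0,0],[0,0,0,0,0,0]]
  ]
}}

```text
time_s: 14.15
eef_pos: [0.6354, 0.1623, 0.2817]
ee_rot: [-3.004, 0.917, -0.001]
contact_force: [0.1, -0.3, -0.1]
width: 0.0
```

{"method": "play_rows", "body": {
  "targets": [
    [[-3,0,0,0,0,0],[-3,0,0,0,0,0],[-3,0,0,0,0,0],[-2,0,0,0,0,0],[0,0,0,0,0,0],[0,0,0,0,0,0],[0,0,0,0,0,0],[0,0,0,0,0,0]]
  ]
}}

```text
time_s: 14.95
eef_pos: [0.5452, 0.2224, 0.2806]
ee_rot: [3.003, -0.921, -0.0]
contact_force: [1.4, -0.0, 0.4]
width: 0.0001
```

{"method": "play_rows", "body": {
  "targets": [
    [[0,0,0,0,0,0],[0,0,0,0,0,0],[0,0,0,0,0,0],[0,0,0,0,0,0],[0,0,0,0,0,0],[0,0,0,0,0,0],[0,0,0,0,0,0],[0,0,0,0,0,0]]
  ]
}}

```text
time_s: 15.75
eef_pos: [0.5445, 0.2234, 0.2812]
ee_rot: [-3.004, 0.918, -0.0]
contact_force: [-0.3, 0.3, 0.1]
width: 0.0
```

{"method": "play_rows", "body": {
  "targets": [
    [[0,0,0,0,0,0],[0,0,0,0,0,0],[0,0,0,0,0,0],[0,0,0,0,0,0],[0,0,0,0,0,0],[0,0,0,0,0,0],[0,0,0,0,0,0],[0,0,0,0,0,0]]
  ]
}}

```text
time_s: 16.55
eef_pos: [0.5445, 0.2234, 0.2812]
ee_rot: [3.004, -0.918, 0.0]
contact_force: [0.3, -0.1, -0.1]
width: 0.0
```

```bash
python3 -c "
from h import *
from box import B
snap('side','s7');snap('wrist','w7');crop('s7',170,60,330,195,5,'s7c');p=np.load('box.npy')
print('tab tip if shut, in crop px',((proj('s7',B(p,np.array([[-.0755,-.018,.0465],[-.0755,.018,.0465],[-.0645,.0845,.0485],[-.0645,-.0845,.0485]])))-[170,60]+.5)*5).round())
go([0.6,.1,.3])"
```

```text
tab tip if shut, in crop px [[640. 493.]
 [607. 531.]
 [524. 594.]
 [677. 419.]]
t 16.65 pos [0.5445 0.2234 0.2812] az -34.0 zax [ 0. -0. -1.] F [-0.4  0.1 -0.4] w 0.0 shift cm [11.5   7.12 -1.88]
```

View pics/s7c.png

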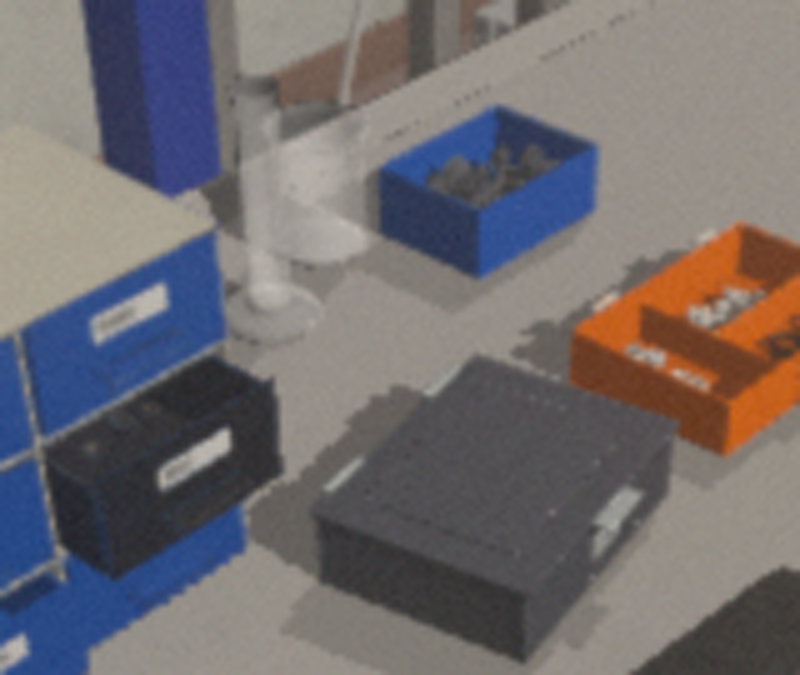

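View pics/w7.png

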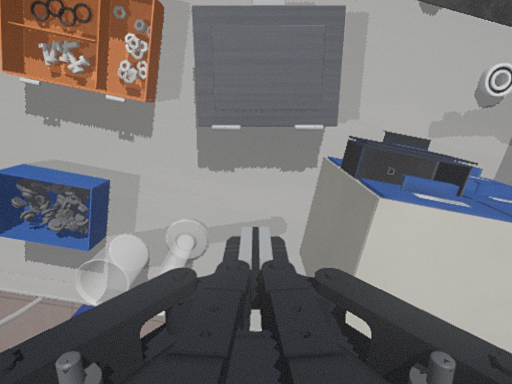

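The lid looks shut: the tab and corners in the side view are where a shut lid would put them. One depth check of the lid's tilt before handing in.

```bash
python3 -c "
from box import *
snap('top','t8');snap('side','s8');p=np.load('box.npy')
for tag in('t8','s8','w7'):
  for x in(-.05,0,.05):
    zs=[]
    for y in np.linspace(-.07,.07,40):
      u,v=proj(tag,B(p,np.array([[x,y,.0485]])))[0]
      if 0<=u<511 and 0<=v<383: zs.append(px(tag,u,v)[2])
    print(tag,x,len(zs),np.median(zs).round(4) if zs else None)
a=load('s7')[0].astype(int);b=load('s8')[0].astype(int);print(np.abs(a-b)[145:190,230:310].mean(), np.abs(a-b)[300:,400:].mean())"
```

```text
t8 -0.05 40 0.0493
t8 0 40 0.0489
t8 0.05 40 0.0489
s8 -0.05 40 0.0474
s8 0 40 0.0491
s8 0.05 40 0.0476
w7 -0.05 40 0.0481
w7 0 40 0.0492
w7 0.05 40 0.048
2.0728703703703704 1.9270833333333333
```

The lid is level at 48–49 mm, which is its shut height, and it's not moving. Handing in.

```bash
python3 -c "
from h import *
print(ctrl.sign_off(), ctrl.get_state()['time_s'])"
```

```text
the job is handed in; nothing more can be done
the job is handed in; nothing more can be done
```

The spare bearing is in the wide compartment of the box, released, and the lid is fully shut. I handed the job in at about 16.8 s of the 48 s allowed. The hand-in gave no verdict.

- **Bearing:** I took the one on the mat, 0.57 m from the base; its lookalike was at 0.46 m. Before I closed the lid, the wrist and side cameras both showed it lying flat in the wide compartment.
- **Lid:** I pushed it from behind with the shut fingers until it fell by itself. Depth from all three cameras puts its top level at 47–49 mm from hinge side to front. The last two side pictures show no movement.
- **Robot:** the hand ended clear of everything at about 0.28 m height. The largest force shown in the readings I saw was about 7 N, while gripping the bearing on the mat.
- **Small disagreements:** the gripper read 37 mm on the 40 mm ring, so it was probably held a little off-centre, with no effect on the placing. The box fit differed by up to about 3 mm between cameras.

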